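# Test the locker's two lock slots with a feeler and leave it in the free one

### The job

Lift the feeler out of its wooden stand, slide it gently down the left-hand lock slot of the green bench locker (left as the robot sees it) until it either goes fully home on its shoulder or jams springily on the hidden tongue of the cam lock, and then test the right-hand slot in the same way. Leave the feeler standing fully home in a slot that takes it and let go. Never press it or the gripper against the locker with more than about 20 N, and leave the other parts on the bench alone.

Things in the scene. Friction and masses are not known exactly. Their poses are not given: they have to be found in the camera images.
- feeler_grip (a point): Centre of the feeler's black handle, 20 mm thick (x), 44 mm wide (y), 60 mm high (z, up); grip it across the 20 mm. Below it hangs a steel blade 5 mm thick (x), 24 mm wide (y), 60 mm long. The handle's underside, 30 mm below this point, is the shoulder; the blade ends 90 mm below this point. Loose, about 140 g, upright in its stand.
- feeler_tip (a point): Middle of the lower end of the feeler's blade, 60 mm below the shoulder; same axes as the handle.
- feeler: The feeler itself; its origin and axes are those of the blade's lower end (point feeler_tip).
- stand_top (a point): Middle of the top of the fixed wooden stand, 80 x 90 mm, 70 mm high, at the mouth of the slot that holds the feeler's blade (8 x 28 mm, over 60 mm deep); the feeler's shoulder rests on this top, and it must rise 60 mm to leave. The stand is on either side of the locker.
- locker: Fixed green steel locker, 180 deep (x), 260 wide (y), 140 mm high; doors face the robot (-x). Origin: middle of its underside. Its top has two slots 120 mm apart. Under one (in rare cases neither), not known which, a hidden cam tongue stops the blade about 30 mm down, springily (0.9 N per mm, hard after 14 mm more); the other is free to over 60 mm.
- left_slot (a point): Middle of the mouth, level with the locker's top (140 mm up), of the slot on the robot's left (locker's +y). It goes straight down, 8 mm across (locker's x), 32 mm long (locker's y); sloping faces widen the mouth to 18 mm across over the top 6 mm. Blade width goes along y, either way round. Home: shoulder on the top, blade end 60 mm below this point.
- right_slot (a point): The same for the slot on the robot's right (-y of the locker), the same size and shape.
- cone: Bystander: cracked white plastic spreader cone, 76 mm wide, 55 mm high; origin under its middle.
- nozzle: Bystander: brass feeder nozzle, 44 mm wide, 62 mm high; origin under its middle.
- key_bar: Bystander: steel shaft key bar lying flat, 90 x 14 x 12 mm; origin under its middle.
- bumper: Bystander: black rubber bumper, 56 mm wide, 26 mm high; origin under its middle.

How it is judged (in metres and radians):
On the way, in this order (a step that is already met when the one before it is completed fails the run):
1. the left slot is tested: the blade is fully home in it, or is pressed on the tongue there (((x of feeler_tip in the frame of left_slot between -0.008 and 0.008 m and y of feeler_tip in the frame of left_slot between -0.012 and 0.012 m and z of feeler_tip in the frame of left_slot below -0.055 m) or (x of feeler_tip in the frame of left_slot between -0.008 and 0.008 m and y of feeler_tip in the frame of left_slot between -0.012 and 0.012 m and z of feeler_tip in the frame of left_slot below -0.028 m and contact force between feeler and locker above 1.5 N))), for 0.1 s.
2. then the right slot is tested in the same way (((x of feeler_tip in the frame of right_slot between -0.008 and 0.008 m and y of feeler_tip in the frame of right_slot between -0.012 and 0.012 m and z of feeler_tip in the frame of right_slot below -0.055 m) or (x of feeler_tip in the frame of right_slot between -0.008 and 0.008 m and y of feeler_tip in the frame of right_slot between -0.012 and 0.012 m and z of feeler_tip in the frame of right_slot below -0.028 m and contact force between feeler and locker above 1.5 N))), for 0.1 s.
At the end, for the whole second after the job is handed in: The feeler stands still, let go, in the free slot (left or right) with its shoulder within 5 mm of the locker's top (((x of feeler_tip in the frame of left_slot between -0.008 and 0.008 m and y of feeler_tip in the frame of left_slot between -0.012 and 0.012 m and z of feeler_tip in the frame of left_slot below -0.055 m) or (x of feeler_tip in the frame of right_slot between -0.008 and 0.008 m and y of feeler_tip in the frame of right_slot between -0.012 and 0.012 m and z of feeler_tip in the frame of right_slot below -0.055 m)) and linear speed of feeler below 0.02 m/s and contact force between the fingers and feeler below 0.1 N); the robot touches nothing.
It fails at once if the feeler is pressed against the locker with more than 25 N (contact force between feeler and locker above 25 N).
It fails at once if the gripper presses on the locker with more than 25 N (contact force between the fingers and locker above 25 N).
It fails at once if a bystander is moved more than 25 mm (distance of any of cone, nozzle, key_bar, bumper from where it was at the start of the episode above 0.025 m).
It also fails if it takes over 56 s, if anything falls off the work surface, if the arm or the gripper's body presses on something with over 40 N, if the wrist force passes 120 N, or if a joint passes its speed limit or range.

### The arm

A 6-joint arm with a two-finger parallel gripper is mounted at the origin on the work surface. World frame = base frame: x ahead of the robot, y to its left, z up, the work surface at z = 0. Lengths are in mm, angles in rad, forces in N, time in s.
With the tool pointing down it reaches from about 425 to 950 mm from the base axis. Payload 3.5 kg.
Tool frame: the origin (TCP) lies between the finger pads; the fingertips stand 14 mm ahead of it and the grasp point (between the pads) lies 5 mm behind it; z points along the fingers, y is the direction in which the jaws open and shut (so a half turn about z gives the same grasp; the last joint's range is limited). The gripper opens to 85 mm and grips with 20 to 120 N. Pads are 22 mm wide; open, the fingers measure 114 mm over their backs; the gripper's body (76 mm by 85 mm) begins 54 mm behind the grasp point. The pads swing forward as they close: fully open they stand 13 mm farther back than shut.
Start: joints at [-1.49, 0.286, 1.577, -0, 1.279, -0.15], TCP at [154.436, -657.081, 245.325] pointing down, gripper open.
Joint ranges: [-2.77, 2.77], [-0.9, 2.22], [0.21, 2.48], [-1.53, 4.67], [0.24, 2.81], [-2.84, 2.84]. Speed limits (rad/s): [2.79, 2.79, 3.14, 3.14, 3.14, 3.14].

### API

Orientations are given as a unit quaternion [w, x, y, z].
In Python, from plant import arm gives the robot as it stands.
- The arm moves only by the shell command python3 -m crank 'ROWS' [FORCE]. ROWS is JSON, a list of rows, each a list of 3 entries, a list of its own where there are three numbers: the opening, from 0 (shut) to 1 (fully open), then the shift along the world's x, y, z in m, then the turn about the world's z in rad. A call has 1 to 5 rows; each row is the pose to reach, as a shift and turn from the pose commanded when the call began; what a row does not reach only later rows make up. A row lasts 1/8 s, in which the tool goes at most 62.5 mm and 10.7 degrees, less where a joint would pass 70% of its speed; a pose out of reach is approached as far as the arm can. A call with a gripper value outside its range is refused whole. The fingers move at their own pace and stop on an object; FORCE is the grip in N (left out, the last holds). Time passes only in rows, so rows that repeat a pose let the fingers close. It gives the time, the measured TCP pose, the force and the opening at its end, in the units of the state.
- arm.get_state(): the state, without advancing time (a new reading comes with each control period).
- arm.capture(name): name is "scene" or "top" or "wrist"; returns a dict with "img" (480x640x3 uint8, red, green, blue), "z_map" (480x640 float32, mm along the optical axis (not along the pixel's ray), 0 where there is no reading), "fx", "fy", "cx", "cy" (pixels), "R" (3x3) and "t" (3): a world point X has camera coordinates R X + t. Camera axes: x right, y down, z forward; pixel columns grow to the right and rows downward; lengths in mm; the calibration is good to about 2 mm. A picture is of the moment at which its call begins.
- arm.sign_off(): hands the job in, once; it reports no verdict.
The state is a dict: "t": time; "joints": joint angles; "qd": joint speeds; "tau": joint torques, N m; "tcp_pos": TCP position; "orientation": TCP orientation; "wrist_force": force on the tool from outside, world axes, zero at the start; "moment": the same for the moment, N m; "grip_width": opening from 0.0 (shut) to 1.0 (fully open).
Only numpy, scipy, OpenCV 4.12 (cv2) and the standard library are available. Lean on these libraries where they do the work, as an engineer would, in place of code of your own. Each camera call takes 0.05 s, during which the arm holds its last target.

## Working session

There is one attempt and no reset: what is moved stays moved. The work goes in short steps, Python scripts to look and compute and a shell command to move; the robot and the scene stay as the last step left them, time stands still between calls to the robot, and variables do not carry over. Pictures are saved under pics/ and viewed, and the job is handed in when it is done.

```bash
ls; mkdir -p pics
cat > h.py <<'E'
import numpy as np, cv2, pickle
from plant import arm
def snap(n,f):
    c=arm.capture(n); cv2.imwrite(f'pics/{f}.png',cv2.cvtColor(c['img'],cv2.COLOR_RGB2BGR)); pickle.dump(c,open(f'pics/{f}.pkl','wb')); return c
def load(f): return pickle.load(open(f'pics/{f}.pkl','rb'))
def cloud(c):
    v,u=np.mgrid[0:480,0:640]; z=c['z_map'].astype(float)
    P=np.stack([(u-c['cx'])/c['fx']*z,(v-c['cy'])/c['fy']*z,z],-1)
    return (P-c['t'])@np.array(c['R'])
def onplane(c,u,v,h):
    R=np.array(c['R']);t=np.array(c['t']);o=-R.T@t
    d=R.T@np.array([(u-c['cx'])/c['fx'],(v-c['cy'])/c['fy'],1]); return o+d*(h-o[2])/d[2]
E
python3 - <<'E'
from h import *
for n in('scene','top','wrist'):
    c=snap(n,n+'0'); print(n,np.round(-np.array(c['R']).T@np.array(c['t'])),c['fx'])
print(arm.get_state())
E
```

```text
pics
scene [ 857. -414.  844.] 495.5311988909566
top [ 342.   17. 1270.] 578.103477309332
wrist [ 232. -638.  372.] 392.32803512147905
{'t': 0.15, 'joints': array([-1.48999359e+00,  2.87039352e-01,  1.57783403e+00,  4.14081420e-07,
        1.27854941e+00, -1.50011278e-01]), 'qd': array([-0.00127544, -0.00287088, -0.00561428,  0.0006423 , -0.00076857,
        0.00018096]), 'tau': array([ 8.79442923e-04, -4.06602609e+01, -2.93138552e+01, -9.52205073e-05,
        3.93321810e-03,  5.27641291e-07]), 'tcp_pos': array([ 154.40287013, -656.62021318,  244.217039  ]), 'orientation': array([-9.14514580e-04,  9.93347590e-01,  1.15150892e-01,  3.18570718e-05]), 'wrist_force': array([-0.26831463, -0.56843291,  0.68313165]), 'moment': array([ 0.03322375, -0.03839391,  0.01505842]), 'grip_width': 1.0023346410707845}
```

View pics/top0.png

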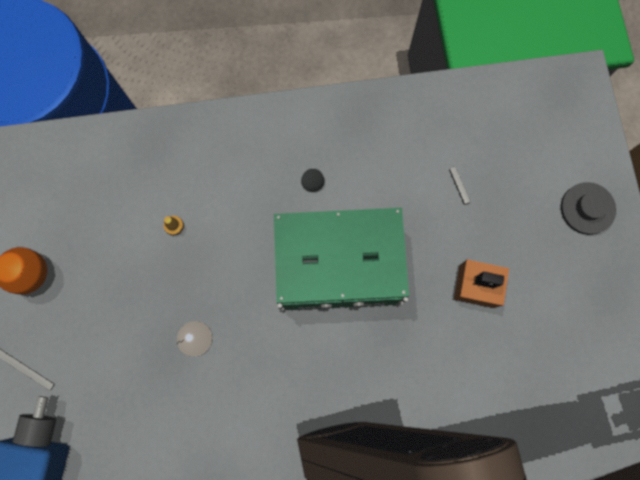

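View pics/scene0.png

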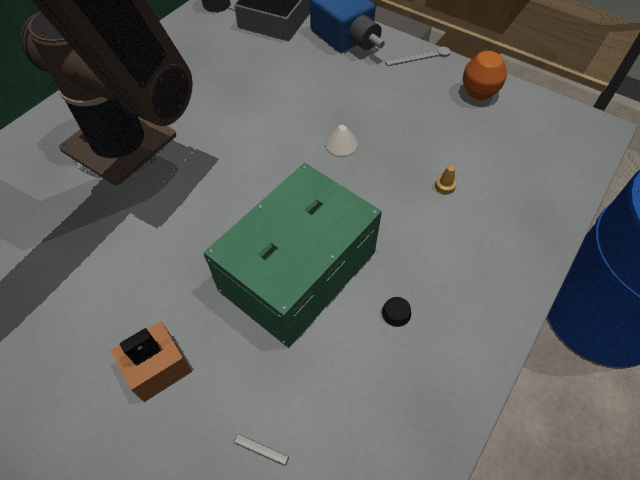

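The top view has +x up and +y left. The left slot is at about (310,259), the right slot at (371,256), and the stand at (483,283) with the black handle at (489,279). Next I measure these.

Run:
```python
from h import *
for f in('top0','scene0'):
    c=load(f); W=cloud(c); im=c['img'].astype(int); hsv=cv2.cvtColor(c['img'],cv2.COLOR_RGB2HSV)
    z=W[...,2]; ok=c['z_map']>0
    xy=(W[...,0]>200)&(W[...,0]<950)&(W[...,1]>-450)&(W[...,1]<300)
    top=ok&xy&(abs(z-140)<8)&(hsv[...,0]>60)&(hsv[...,0]<95)&(hsv[...,1]>100)
    print(f,'ztop',np.median(z[top]),top.sum())
    m=top.astype(np.uint8); m=cv2.morphologyEx(m,cv2.MORPH_CLOSE,np.ones((3,3)))
    pts=[]
    vs,us=np.nonzero(top)
    Q=np.array([onplane(c,u,v,140)[:2] for u,v in zip(us,vs)],np.float32)
    print('locker rect',cv2.minAreaRect(Q))
    # slots: dark holes within top
    v_=hsv[...,2]; hull=cv2.convexHull(np.stack([us,vs],1).astype(np.int32)); hm=np.zeros((480,640),np.uint8); cv2.fillConvexPoly(hm,hull,1); hm=cv2.erode(hm,np.ones((9,9)))
    d=((hm>0)&(v_<0.75*np.median(v_[top]))).astype(np.uint8)
    n,l,st,ce=cv2.connectedComponentsWithStats(d)
    for i in range(1,n):
        if st[i,4]>15:
            vv,uu=np.nonzero(l==i); q=np.array([onplane(c,a,b,140)[:2] for a,b in zip(uu,vv)],np.float32)
            print('slot',ce[i],st[i],onplane(c,*ce[i],140).round(1),cv2.minAreaRect(q))
    # stand & handle
    for nm,mk,h in(('stand',ok&xy&(abs(z-70)<6)&(hsv[...,0]<20)&(hsv[...,1]>100),70),('handle',ok&xy&(z>122)&(z<138)&(hsv[...,2]<70)&(W[...,1]<-150),130)):
        vs,us=np.nonzero(mk)
        q=np.array([onplane(c,a,b,h)[:2] for a,b in zip(us,vs)],np.float32)
        if len(q): print(nm,len(q),np.median(z[mk]),q.mean(0),cv2.minAreaRect(q))
c=load('top0');b=cv2.imread('pics/top0.png')
cv2.imwrite('pics/crop1.png',np.hstack([cv2.resize(b[200:310,265:415],None,fx=3,fy=3,interpolation=2),cv2.resize(b[245:355-0,440:530],None,fx=3,fy=3,interpolation=2)]))
b=cv2.imread('pics/scene0.png')
cv2.imwrite('pics/crop2.png',np.hstack([cv2.resize(b[160:320,200:390],None,fx=2,fy=2,interpolation=2),cv2.resize(b[315:405,105:195],(320,320),interpolation=2)]))
```

```text
top0 ztop 140.53382999272202 10616
locker rect ((543.9329223632812, -42.22349548339844), (254.5738067626953, 181.72975158691406), 85.06585693359375)
slot [370.30327869 256.44262295] [363 253  16   8 122] [ 534.  -100.9  140. ] ((533.8048095703125, -101.31021118164062), (29.976455688476562, 14.130023956298828), 82.1841812133789)
slot [309.66964286 259.23214286] [302 256  16   8 112] [544.8  19.1 140. ] ((544.2816772460938, 19.533191680908203), (29.79893684387207, 14.105690002441406), 82.18824768066406)
stand 1225 70.100577682258 [ 458.7395  -332.34137] ((460.3699951171875, -336.0510559082031), (90.56059265136719, 79.36331939697266), 69.7704086303711)
handle 181 129.47417239268373 [ 459.3272  -334.56943] ((459.2778625488281, -333.9801025390625), (41.956214904785156, 17.97240447998047), 69.8147201538086)
scene0 ztop 139.10888075017465 2378
locker rect ((550.1763916015625, -45.89360046386719), (261.3848876953125, 181.2672576904297), 84.9930648803711)
slot [314.96629213 207.52808989] [308 200  15  15  89] [548.2  16.5 140. ] ((546.4261474609375, 16.441829681396484), (31.437807083129883, 13.975805282592773), 87.54080200195312)
slot [269.04901961 251.87254902] [261 243  17  18 102] [ 538.  -102.8  140. ] ((536.3309936523438, -103.139892578125), (31.61145782470703, 14.499340057373047), 87.28015899658203)
stand 1884 69.34646787930892 [ 470.7747  -341.60825] ((463.0177001953125, -339.2101745605469), (89.66062927246094, 82.4457778930664), 70.16233825683594)
handle 747 129.2539389125208 [ 505.87936 -262.09918] ((538.9566040039062, -255.35101318359375), (185.14988708496094, 212.2616729736328), 0.5037844777107239)
```

View pics/crop1.png

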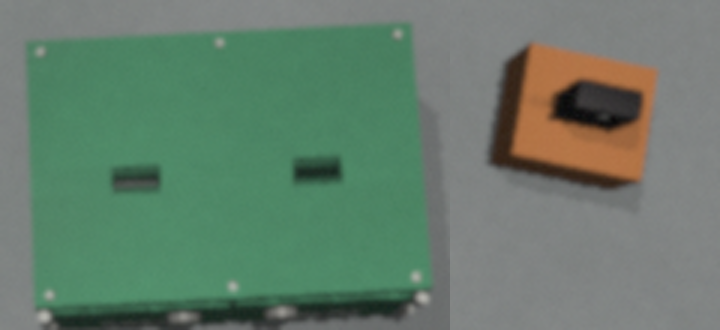

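View pics/crop2.png

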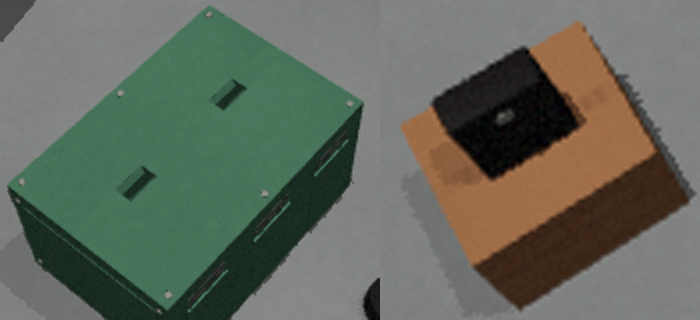

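Locker yaw is about −5°, from the slot line and the edges. Left slot is about (546,18), right slot about (536,−102). The feeler is about (460,−335) with yaw −20°. I move above the feeler and turn +0.989.

```bash
python3 -m crank '[[1,[0.04,0.042,0.01],0.18],[1,[0.08,0.084,0.01],0.36],[1,[0.12,0.126,0.01],0.54],[1,[0.16,0.168,0.01],0.72],[1,[0.2,0.21,0.01],0.89]]' 60
python3 -m crank '[[1,[0.04,0.042,0],0.099],[1,[0.08,0.084,0],0.099],[1,[0.106,0.112,0],0.099],[1,[0.106,0.112,0],0.099],[1,[0.106,0.112,0],0.099]]'
python3 - <<'E'
from h import *
snap('wrist','wrist1'); s=arm.get_state(); print(s['t'],s['tcp_pos'],s['orientation'],s['joints'])
E
```

```text
t: 0.78
tcp_pos: [355.4, -445.4, 255.0]
orientation: [-0.0, 0.846, 0.534, 0.0]
wrist_force: [0.4, 0.6, 0.1]
grip_width: 0.999
t: 1.4
tcp_pos: [460.1, -335.2, 255.0]
orientation: [-0.0, 0.82, 0.573, -0.0]
wrist_force: [-0.2, 1.1, 0.4]
grip_width: 0.999
1.45 [ 459.86287942 -335.66906378  255.11125805] [-1.38593758e-04  8.19921414e-01  5.72476025e-01 -2.36666679e-04] [-8.08519204e-01  4.70405695e-02  1.83029656e+00 -4.46408089e-04
  1.26460153e+00 -4.56633324e-01]
```

View pics/wrist1.png

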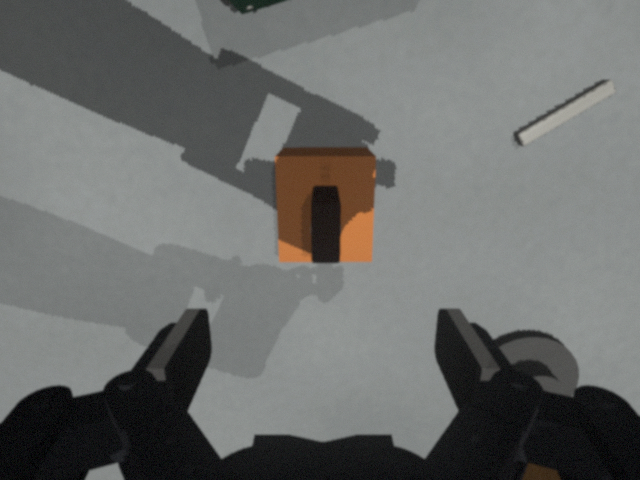

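The stand (277–375, 148–262) and the handle (312–340, 186–262) are aligned with the jaws, whose midpoint is at about u = 323. I check the position numerically.

Run:
```python
from h import *
c=load('wrist1'); W=cloud(c); hsv=cv2.cvtColor(c['img'],cv2.COLOR_RGB2HSV); z=W[...,2]
near=(abs(W[...,0]-460)<70)&(abs(W[...,1]+335)<70)
for nm,mk,h in(('stand',near&(abs(z-70)<6),70),('handle',near&(z>124)&(z<136),130)):
    vs,us=np.nonzero(mk)
    q=np.array([onplane(c,a,b,h)[:2] for a,b in zip(us,vs)],np.float32)
    print(nm,len(q),np.median(z[mk]),us.min(),us.max(),vs.min(),vs.max(),q.mean(0),cv2.minAreaRect(q))
```

```text
stand 8174 69.16268049564304 275 375 155 261 [ 461.57916 -332.3098 ] ((459.675048828125, -337.7177429199219), (90.04205322265625, 79.86634826660156), 69.9463119506836)
handle 1808 129.0564055752143 311 340 200 262 [ 460.10757 -336.51898] ((460.0755615234375, -336.9208068847656), (44.302764892578125, 19.5144100189209), 69.38098907470703)
```

```bash
python3 -m crank '[[1,[0,-0.001,-0.055],0],[1,[0,-0.001,-0.105],0],[1,[0,-0.001,-0.14],0],[1,[0,-0.001,-0.152],0],[0,[0,-0.001,-0.152],0]]' 60
python3 -m crank '[[0,[0,0,0],0],[0,[0,0,0],0],[0,[0,0,0],0],[0,[0,0,0],0]]'
```

```text
t: 2.08
tcp_pos: [459.9, -336.8, 103.2]
orientation: [-0.0, 0.82, 0.572, -0.0]
wrist_force: [0.8, 0.3, 0.8]
grip_width: 0.818
t: 2.58
tcp_pos: [461.3, -336.8, 104.9]
orientation: [0.001, 0.82, 0.573, 0.0]
wrist_force: [-0.4, -0.1, 5.0]
grip_width: 0.227
```

```bash
python3 -m crank '[[0,[0,0,0.02],0],[0,[0,0,0.05],0],[0,[0,0,0.09],0],[0,[0,0,0.13],0],[0,[0,0,0.17],0]]'
python3 -m crank '[[0,[0,0,0],0],[0,[0,0,0],0]]'
python3 - <<'E'
from h import *
snap('wrist','wrist2');snap('top','top2');snap('scene','scene2'); s=arm.get_state(); print(s['t'],s['tcp_pos'],s['orientation'],s['wrist_force'],s['grip_width'])
E
```

```text
t: 3.2
tcp_pos: [459.7, -335.4, 274.9]
orientation: [-0.001, 0.82, 0.573, -0.0]
wrist_force: [0.5, -0.7, -1.4]
grip_width: 0.225
t: 3.45
tcp_pos: [459.7, -335.4, 272.1]
orientation: [-0.001, 0.82, 0.573, -0.0]
wrist_force: [0.1, -0.3, -1.4]
grip_width: 0.226
3.6 [ 459.58198241 -335.21813584  270.76852955] [-2.34027754e-03  8.19690336e-01  5.72801986e-01 -4.01343572e-04] [-0.49816292 -0.96977567 -1.67908808] 0.22818996967065008
```

View pics/wrist2.png

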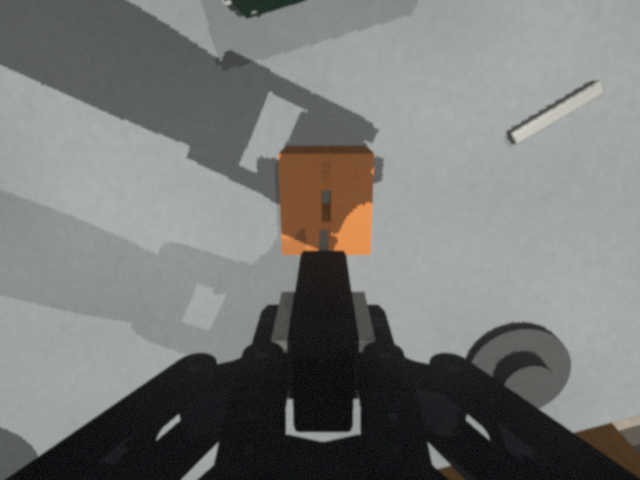

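View pics/scene2.png

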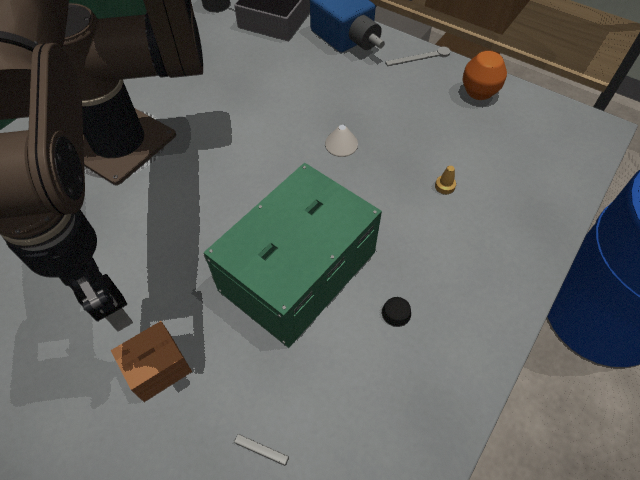

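The feeler is up and hanging straight (blade at u≈323, v≈230–250), and the stand slot is empty. Next I move to a viewing pose near the left slot.

```bash
python3 -m crank '[[0,[0.015,0.05,0],0.06],[0,[0.03,0.105,0],0.13],[0,[0.05,0.165,0],0.2],[0,[0.07,0.225,0],0.264],[0,[0.08,0.276,0],0.264]]'
python3 -m crank '[[0,[0,0,0],0],[0,[0,0,0],0],[0,[0,0,0],0]]'
python3 - <<'E'
from h import *
snap('wrist','wrist3');s=arm.get_state(); print(s['t'],s['tcp_pos'],s['orientation'],s['wrist_force'],s['grip_width'])
E
```

```text
t: 4.22
tcp_pos: [540.2, -57.8, 271.7]
orientation: [-0.001, 0.737, 0.676, -0.001]
wrist_force: [0.5, -0.8, -1.6]
grip_width: 0.222
t: 4.6
tcp_pos: [540.1, -61.3, 272.7]
orientation: [-0.0, 0.738, 0.675, -0.0]
wrist_force: [-0.3, 0.7, -1.3]
grip_width: 0.223
4.65 [540.16474522 -61.33989447 272.91433705] [-2.70265331e-04  7.37875844e-01  6.74936362e-01 -2.71534099e-04] [-0.1027616   0.31630241 -2.06913508] 0.22555785235841289
```

View pics/wrist3.png

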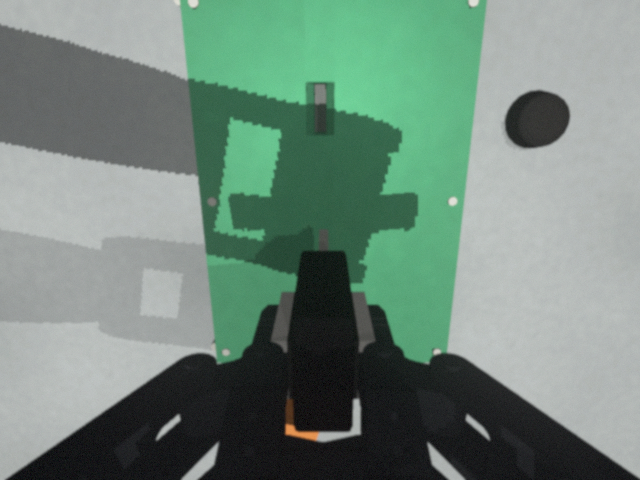

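The left slot mouth spans u 306–334, v 82–135, and the blade hangs at u≈324 below the handle. I convert both to positions.

Run:
```python
from h import *
c=load('wrist3'); b=cv2.imread('pics/wrist3.png')
cv2.imwrite('pics/crop3.png',np.hstack([cv2.resize(b[70:150,280:360],(560,560),interpolation=cv2.INTER_CUBIC)]))
for p in((306,82),(334,82),(306,135),(334,135)): print(onplane(c,*p,140).round(1))
m=np.mean([onplane(c,*p,140) for p in((306,82),(334,82),(306,135),(334,135))],0);print('slot',m)
print(np.linalg.norm(onplane(c,306,108,140)-onplane(c,334,108,140)),np.linalg.norm(onplane(c,320,82,140)-onplane(c,320,135,140)))
for v in(5,200,330):
  pass
# locker screws direction
e=[onplane(c,*p,140) for p in((193,3),(226,352),(473,3),(437,352),(212,202),(453,202))]
for q in e: print(q.round(1))
print('blade far edge at tip z179:',onplane(c,324,229,179))
W=cloud(c); print('z around',W[229:250:4,324].round(0), np.median(W[150:190,340:380,2]))
```

```text
[536.8  33.4 140. ]
[554.1  31.9 140. ]
[533.5   1.6 140. ]
[551.5   0.  140. ]
slot [543.95664503  16.71825661 140.        ]
17.71093853541238 31.95871260921485
[475.2  82.3 140. ]
[ 454.9 -156.1  140. ]
[638.5  67.7 140. ]
[ 618.2 -170.4  140. ]
[465.2 -36.9 140. ]
[628.7 -51.4 140. ]
blade far edge at tip z179: [540.54080283 -50.5338318  179.        ]
z around [[541. -51. 179.]
 [540. -51. 185.]
 [540. -51. 192.]
 [540. -51. 200.]
 [540. -51. 206.]
 [540. -51. 212.]] 139.19918538252216
```

View pics/crop3.png

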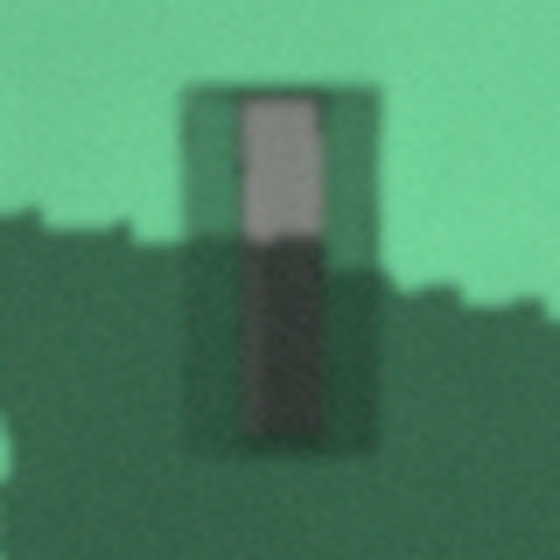

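```bash
python3 -m crank '[[0,[0.0043,0.05,0],0.002],[0,[0.0043,0.0785,0],0.002],[0,[0.0043,0.0785,-0.01],0.002],[0,[0.0043,0.0785,-0.02],0.002],[0,[0.0043,0.0785,-0.02],0.002]]'
python3 - <<'E'
from h import *
snap('wrist','wrist4');snap('scene','scene4');s=arm.get_state(); print(s['t'],s['tcp_pos'],s['orientation'],s['wrist_force'],s['grip_width'])
b=cv2.imread('pics/wrist4.png');a=cv2.imread('pics/scene4.png')
cv2.imwrite('pics/crop4.png',np.hstack([cv2.resize(b[200:300,270:370],(400,400),interpolation=2),cv2.resize(a[120:280,220:380],(400,400),interpolation=2)]))
E
```

```text
t: 5.28
tcp_pos: [543.9, 17.3, 251.4]
orientation: [-0.001, 0.737, 0.676, -0.001]
wrist_force: [-0.2, 1.1, -2.2]
grip_width: 0.223
5.375 [544.67143642  17.44723567 252.96470531] [-2.26212193e-04  7.37024912e-01  6.75865489e-01 -2.62662051e-04] [-0.50328934  0.95609771 -1.16637419] 0.22774483580579782
```

View pics/crop4.png

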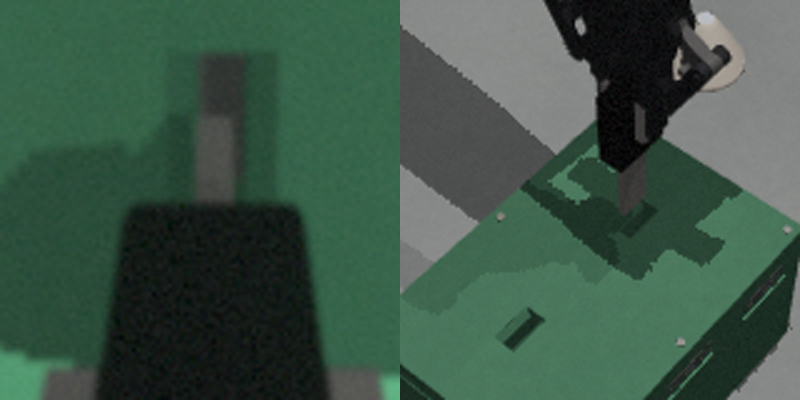

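Blade (crop x≈217) is nearly centred on the slot (x≈222), so it is about 0.7 mm towards −x. I start descending with a small x correction.

```bash
python3 -m crank '[[0,[0.0007,0,-0.006],0],[0,[0.0007,0,-0.012],0],[0,[0.0007,0,-0.018],0],[0,[0.0007,0,-0.023],0],[0,[0.0007,0,-0.028],0]]'
python3 -m crank '[[0,[0,0,-0.004],0],[0,[0,0,-0.008],0],[0,[0,0,-0.012],0],[0,[0,0,-0.015],0],[0,[0,0,-0.016],0]]'
python3 -c "
from plant import arm
s=arm.get_state();print(s['tcp_pos'],s['wrist_force'],s['moment'])"
```

```text
t: 6.0
tcp_pos: [545.4, 18.5, 224.9]
orientation: [-0.0, 0.736, 0.676, -0.0]
wrist_force: [-0.3, -0.6, -1.6]
grip_width: 0.231
t: 6.62
tcp_pos: [545.3, 18.4, 209.1]
orientation: [-0.0, 0.737, 0.676, -0.0]
wrist_force: [-0.2, -0.4, -1.6]
grip_width: 0.224
[545.34060056  18.41755056 209.0782163 ] [-0.22142572 -0.37450868 -1.55746641] [ 0.01057586  0.03177431 -0.02831809]
```

Depth is about 25 mm with no force. I go on in small steps.

```bash
python3 -m crank '[[0,[0,0,-0.002],0],[0,[0,0,-0.004],0],[0,[0,0,-0.006],0],[0,[0,0,-0.008],0],[0,[0,0,-0.008],0]]'
python3 -m crank '[[0,[0,0,-0.002],0],[0,[0,0,-0.003],0],[0,[0,0,-0.003],0]]'
```

```text
t: 7.25
tcp_pos: [545.7, 18.5, 201.8]
orientation: [0.0, 0.737, 0.676, 0.0]
wrist_force: [-0.1, 0.4, 1.7]
grip_width: 0.226
t: 7.62
tcp_pos: [545.8, 18.5, 198.9]
orientation: [0.0, 0.737, 0.676, 0.0]
wrist_force: [-0.5, 1.5, 4.0]
grip_width: 0.227
```

Springy resistance: about 5.6 N against the baseline, rising about 0.8 N/mm from a depth of about 30 mm. So the tongue is on the left. I lift out and go to the right slot.

```bash
python3 -m crank '[[0,[0,0,0],0],[0,[0,0,0.01],0],[0,[0,0,0.025],0],[0,[0,0,0.045],0],[0,[0,0,0.06],0]]'
python3 -m crank '[[0,[0,0,0],0],[0,[-0.004,-0.04,0],0],[0,[-0.008,-0.085,0],0],[0,[-0.0105,-0.1195,0],0],[0,[-0.0105,-0.1195,0],0]]'
python3 -m crank '[[0,[0,0,0],0],[0,[0,0,0],0]]'
python3 - <<'E'
from h import *
snap('wrist','wrist5');snap('scene','scene5');s=arm.get_state(); print(s['t'],s['tcp_pos'],s['orientation'],s['wrist_force'],s['grip_width'])
b=cv2.imread('pics/wrist5.png');a=cv2.imread('pics/scene5.png')
cv2.imwrite('pics/crop5.png',np.hstack([cv2.resize(b[200:300,270:370],(400,400),interpolation=2),cv2.resize(a[170:330,180:340],(400,400),interpolation=2)]))
E
```

```text
t: 8.25
tcp_pos: [545.8, 18.3, 260.2]
orientation: [0.001, 0.737, 0.676, 0.0]
wrist_force: [-0.7, 0.2, -0.7]
grip_width: 0.232
t: 8.88
tcp_pos: [534.4, -103.0, 257.5]
orientation: [-0.001, 0.738, 0.675, -0.0]
wrist_force: [0.8, 0.5, -2.6]
grip_width: 0.224
t: 9.12
tcp_pos: [534.9, -100.1, 258.0]
orientation: [-0.0, 0.736, 0.677, -0.0]
wrist_force: [0.3, 0.3, -0.7]
grip_width: 0.227
9.225 [ 534.97447699 -100.16286863  258.23836673] [-1.10868248e-04  7.36051173e-01  6.76925888e-01  8.68916779e-06] [-0.65112245  0.93517357 -0.87540934] 0.2239382842068274
```

View pics/crop5.png

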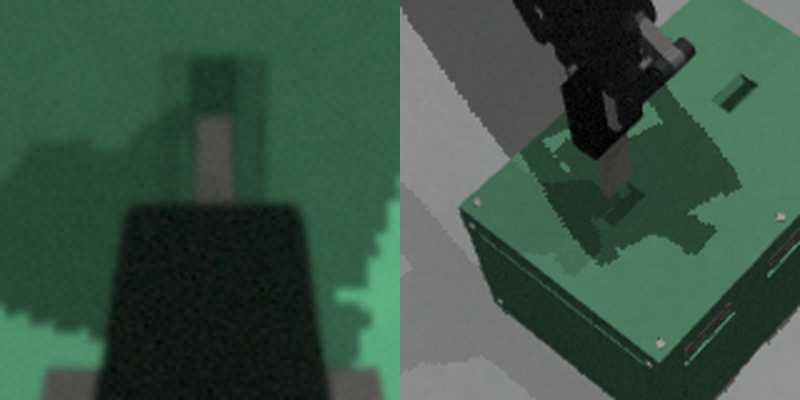

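The blade is centred over the right slot (crop x≈215 vs 213), so I descend.

```bash
python3 -m crank '[[0,[0,0,-0.008],0],[0,[0,0,-0.016],0],[0,[0,0,-0.022],0],[0,[0,0,-0.027],0],[0,[0,0,-0.032],0]]'
python3 -m crank '[[0,[0,0,-0.004],0],[0,[0,0,-0.008],0],[0,[0,0,-0.012],0],[0,[0,0,-0.015],0],[0,[0,0,-0.016],0]]'
python3 -m crank '[[0,[0,0,-0.002],0],[0,[0,0,-0.004],0],[0,[0,0,-0.006],0],[0,[0,0,-0.008],0],[0,[0,0,-0.009],0]]'
```

```text
t: 9.85
tcp_pos: [534.9, -101.1, 226.0]
orientation: [-0.0, 0.737, 0.676, -0.0]
wrist_force: [-0.3, -0.4, -1.4]
grip_width: 0.229
t: 10.48
tcp_pos: [534.8, -101.1, 210.1]
orientation: [-0.0, 0.737, 0.676, -0.0]
wrist_force: [0.3, 0.6, -1.2]
grip_width: 0.226
t: 11.1
tcp_pos: [534.9, -101.1, 201.1]
orientation: [-0.0, 0.737, 0.676, -0.0]
wrist_force: [-0.1, 0.7, -0.9]
grip_width: 0.225
```

It is free past 34 mm. I continue towards home.

```bash
python3 -m crank '[[0,[0,0,-0.004],0],[0,[0,0,-0.008],0],[0,[0,0,-0.012],0],[0,[0,0,-0.016],0],[0,[0,0,-0.018],0]]'
python3 -m crank '[[0,[0,0,-0.002],0],[0,[0,0,-0.004],0],[0,[0,0,-0.005],0],[0,[0,0,-0.005],0]]'
```

```text
t: 11.72
tcp_pos: [534.8, -101.0, 182.8]
orientation: [-0.0, 0.737, 0.676, -0.0]
wrist_force: [-0.5, -0.2, -1.8]
grip_width: 0.225
t: 12.22
tcp_pos: [534.9, -101.1, 178.3]
orientation: [-0.0, 0.737, 0.676, -0.0]
wrist_force: [0.1, -0.3, -1.6]
grip_width: 0.225
```

Depth is about 57 mm. I take 1 mm steps until the shoulder seats.

```bash
python3 -m crank '[[0,[0,0,-0.001],0],[0,[0,0,-0.002],0],[0,[0,0,-0.002],0]]'
python3 -m crank '[[0,[0,0,-0.001],0],[0,[0,0,-0.001],0]]'
python3 - <<'E'
from h import *
snap('scene','scene6');snap('wrist','wrist6');s=arm.get_state(); print(s['t'],s['tcp_pos'],s['wrist_force'])
a=cv2.imread('pics/scene6.png');b=cv2.imread('pics/wrist6.png')
cv2.imwrite('pics/crop6.png',np.hstack([cv2.resize(a[170:330,180:340],(400,400),interpolation=2),cv2.resize(b[150:310,240:400],(400,400),interpolation=2)]))
E
```

```text
t: 12.6
tcp_pos: [534.9, -101.1, 176.2]
orientation: [-0.0, 0.736, 0.676, -0.0]
wrist_force: [-0.2, -0.6, -1.4]
grip_width: 0.227
t: 12.85
tcp_pos: [534.9, -101.0, 175.2]
orientation: [-0.0, 0.737, 0.676, -0.0]
wrist_force: [0.5, -0.1, -2.1]
grip_width: 0.229
12.95 [ 534.93321514 -101.07514972  175.29677437] [-0.36894588 -0.26979062 -1.66481097]
```

View pics/crop6.png

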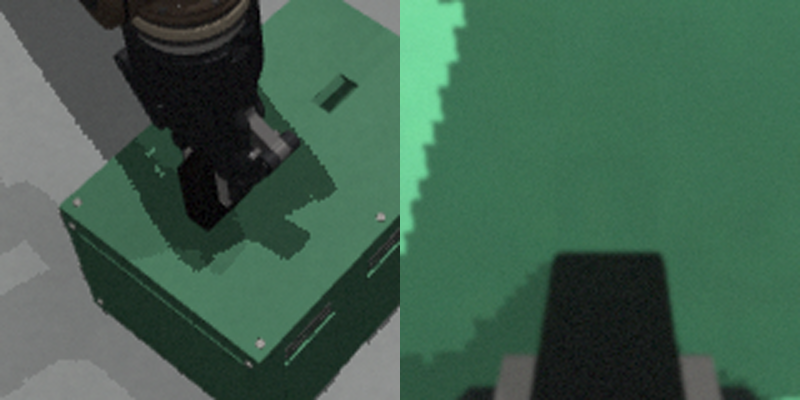

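The shoulder is nearly at the top, with no force yet.

```bash
python3 -m crank '[[0,[0,0,-0.001],0],[0,[0,0,-0.001],0]]'
python3 -m crank '[[0,[0,0,-0.001],0],[0,[0,0,-0.001],0]]'
```

```text
t: 13.2
tcp_pos: [535.1, -101.1, 174.9]
orientation: [0.0, 0.736, 0.676, 0.0]
wrist_force: [-1.1, 0.6, 1.5]
grip_width: 0.225
t: 13.45
tcp_pos: [535.1, -101.1, 174.9]
orientation: [0.0, 0.736, 0.676, -0.0]
wrist_force: [-2.7, 2.1, 6.4]
grip_width: 0.228
```

It is seated: z stopped and force rose to about 8 N. I relax 1 mm, open, check, then retreat.

```bash
python3 -m crank '[[0,[0,0,0.001],0],[0.6,[0,0,0.001],0],[0.6,[0,0,0.001],0],[0.8,[0,0,0.001],0],[0.8,[0,0,0.001],0]]'
python3 -m crank '[[0.9,[0,0,0.01],0],[0.9,[0,0,0.03],0],[0.9,[0,0,0.06],0],[0.9,[0,0,0.1],0],[0.9,[-0.02,-0.05,0.12],0]]'
python3 -m crank '[[0.9,[-0.02,-0.06,0],0],[0.9,[-0.04,-0.1,0],0],[0.9,[-0.04,-0.1,0],0],[0.9,[-0.04,-0.1,0],0]]'
python3 - <<'E'
from h import *
for n in('scene','wrist','top'): snap(n,n+'7')
s=arm.get_state(); print(s['t'],s['tcp_pos'],s['wrist_force'],s['grip_width'])
for n in('wrist7','top7','scene7'):
    c=load(n);W=cloud(c); hsv=cv2.cvtColor(c['img'],cv2.COLOR_RGB2HSV)
    m=(abs(W[...,0]-535)<40)&(abs(W[...,1]+101)<40)&(W[...,2]>185)&(W[...,2]<215)
    if m.any(): print(n,m.sum(),np.median(W[m],0).round(1),np.percentile(W[m][:,2],[5,50,95]).round(1))
a=cv2.imread('pics/scene7.png');b=cv2.imread('pics/wrist7.png')
cv2.imwrite('pics/v7.png',np.hstack([cv2.resize(a[150:350,170:390],(400,364)),cv2.resize(b,(400,364))]))
E
```

```text
t: 14.08
tcp_pos: [534.9, -101.1, 174.2]
orientation: [-0.0, 0.737, 0.676, -0.0]
wrist_force: [-0.6, -0.6, 0.4]
grip_width: 0.802
t: 14.7
tcp_pos: [516.4, -150.0, 298.3]
orientation: [0.002, 0.735, 0.678, 0.001]
wrist_force: [0.3, -1.2, 1.0]
grip_width: 0.899
t: 15.2
tcp_pos: [475.1, -250.8, 294.8]
orientation: [0.0, 0.737, 0.676, 0.0]
wrist_force: [-0.4, 0.5, -0.8]
grip_width: 0.901
15.35 [ 475.4491059  -249.94004545  294.4657218 ] [-0.07170259  0.93879378 -0.08179926] 0.8999264595088476
wrist7 315 [ 530.9 -124.4  194. ] [186.1 194.  198.8]
top7 275 [ 533.8 -101.8  200. ] [190.4 200.  203.6]
scene7 418 [ 538.4 -105.9  198.5] [186.8 198.5 201. ]
```

View pics/v7.png

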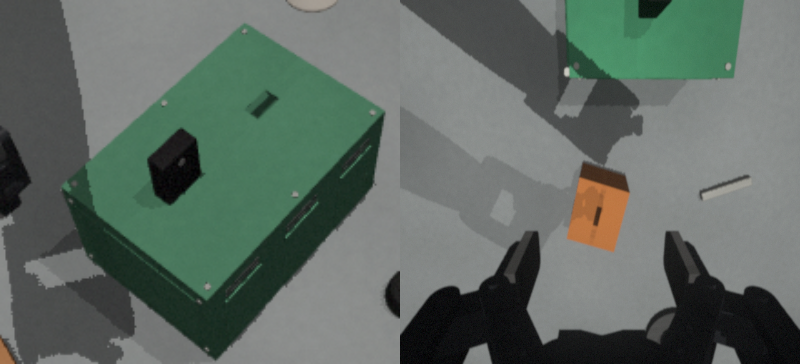

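The feeler stands upright, home in the right slot (crop (175,165)), with its handle top at about z = 200 as expected. The gripper is clear and the bystanders are where they were. I hand in.

```bash
python3 -c "
from plant import arm
print(arm.sign_off())"
```

```text
the job is handed in; nothing more can be done
None
```

The feeler is standing fully home in the right-hand slot and let go, and the job was handed in at about 15.4 s; no verdict was reported.

- **Left slot:** the blade jammed springily from about 30 mm down. The reaction was about 5.6 N after roughly 6 mm of travel, rising about 0.8 N/mm, so the tongue is on this side.
- **Right slot:** it slid freely until the shoulder seated. Travel stopped at TCP z = 174.9 mm with about 8 N, the highest force I read.
- **Last checks:** the handle's top is at about 200 mm in the top and scene cameras (expected 200), the feeler is upright, and the gripper is well clear. No touch on any bystander was seen. The wrist camera's reading (194 mm) mixes in the handle's side, because the handle was cut off at the edge of that picture, so I did not use it.

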